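Click the mill's crank arm home and crank one turn

TASK

The crank arm of the hand mill is only hung on its stub: push it straight in, fully home, until the spring button pops up through the hole in the arm. Then turn the crank by its knob one full turn clockwise (seen from above), through the heavy point at half a turn without letting the crank fly ahead (never faster than about half a turn a second), stop with the arm over the chute again and let go, leaving the things around the mill where they are.

Things in the scene. Friction and masses are not known exactly. Their poses are not given: they have to be found in the camera images.
- hub_axis (a point): dark upright steel hub, 35 mm diameter, 42 mm tall, on the round steel hand mill (92 mm diameter, top 162 mm over the counter, fixed). The point: on the vertical turning axis, 190 mm over the counter, at the centre line of stub and arm. x axis out along the stub, z up. The stub is a level steel bar 26 mm square that ends 74 mm from the axis
- crank (a joint): angle of hub and stub, rad: 0 = stub over the chute, growing clockwise seen from above, 6.28 = a full turn later; range -0.7 to 7.2; it starts at 0. Friction 0.14 N m; an inner spring makes it heavy, up to 0.6 N m (7 N at the knob) near 2 rad, heavy point at 3.14; from there to about 5.2 rad the mill drives it on with up to 0.35 N m: it flies ahead, too fast, unless the knob is held
- mill_chute (a point): lip of the small open steel chute on the side of the mill body, 70 mm from the turning axis, 106 mm over the counter, under the path of the arm; its x axis points out along the chute
- button (a joint): dark steel spring button, 12 mm diameter, on the stub's top face 40 mm from the turning axis: how far it is pushed down, m; 0 = out (8 mm above the stub), 0.008 = flush (spring 3 N to 8 N). Out at the start; the arm's flared mouth presses it down, and it pops out through the arm's hole when the arm is home
- lever_mouth (a point): middle of the open mouth of the loose crank arm: straight aluminium square tube, 35.6 mm outside, 27.6 mm inside, 90 mm long, 0.2 to 0.3 kg; x axis from mouth to far end, z up. Flared lip at the mouth, 17 mm hole in the top wall 20 mm from the mouth. It starts 52 to 56 mm from the turning axis, hanging loosely on the stub; home is 17 to 22 mm (stop against the hub). The push takes up to 15 N
- lever_end (a point): middle of the flat black closed end of the arm, 90 mm from its mouth, at the height of the centre line: the place to push, towards the turning axis. At the start the loose arm droops about 4 degrees, so that this point is some 8 mm low; it levels out as the arm goes home
- knob_grip (a point): centre of the upright turned wooden knob that spins freely on top of the arm, 70 mm from the mouth (90 mm from the turning axis when the arm is home), 31 mm diameter, 57 mm tall; the point is half-way up, 53 mm above the arm's centre line, its underside 23 mm above it. The arm passes 10 mm above the front rail of the machine's drip tray
- catch_dish: small white dish, 112 mm across, 28 mm high, on the counter in front of the chute, a bystander; origin under its centre
- cup_near: white porcelain cup 58 mm high on the counter beside the mill, a bystander; origin under its centre
- foil: vacuum brick of coffee in foil 72 x 143 x 73 mm, a bystander on the left; origin under its centre
- pitcher: small steel milk pitcher 85 mm high, a bystander on the left; origin under its centre
- cup_side: white porcelain cup 58 mm high, a bystander on the left; origin under its centre
- jar: glass sugar jar with a lid, 150 mm high, a bystander at the back left; origin under its centre
- pack: soft-looking red coffee pack lying flat, 113 x 185 x 40 mm, a bystander on the right; origin under its centre
- shaker: white sugar shaker with a red cap, 125 mm high, a bystander on the right; origin under its centre

How it is judged:
On the way, in this order (a step that is already met when the one before it is completed fails the run):
1. the arm is home on the stub and the button is out through its hole (x of lever_mouth in the frame of hub_axis below 0.024 m and value of joint button below 0.002 m), for 0.2 s.
2. the crank has been turned clockwise past the heavy point (value of joint crank above 3.5 rad).
At the end, for the whole second after the job is handed in: The arm is home (its mouth within 24 mm of the turning axis) with the button out (pushed in by less than 2 mm), and the crank rests one turn on, within 0.35 rad (20 degrees) of the chute (all of step 1 and value of joint crank between 5.93 and 6.63 rad and velocity of joint crank between -0.1 and 0.1 rad/s); the robot touches nothing.
It fails at once if the crank turns faster than 3.2 rad/s (about half a turn a second) (velocity of joint crank above 3.2 rad/s).
It fails at once if the crank is turned on (by more than 2 rad) while the arm is not home (value of joint crank above 2 rad and x of lever_mouth in the frame of hub_axis above 0.027 m).
It fails at once if a thing beside the mill is moved by more than 40 mm (distance of any of catch_dish, cup_near, foil, pitcher, cup_side, jar, pack, shaker from where it was at the start of the episode above 0.04 m).
It also fails if it takes over 72 s, if anything falls off the work surface, if the arm or the gripper's body presses on something with over 40 N, if the wrist force passes 120 N, or if a joint passes its speed limit or range.

ROBOT

A 6-joint arm with a two-finger parallel gripper is mounted at the origin on a cart in front of the work surface, level with it; the furniture and walls round the work are solid. World frame = base frame: x ahead of the robot, y to its left, z up, the work surface at z = 0. Lengths are in m, angles in rad, forces in N, time in s.
With the tool pointing down it reaches from about 0.375 to 0.925 m from the base axis. Payload 5.7 kg.
Tool frame: the origin (TCP) lies midway between the tips of the shut fingers; the grasp point (between the pads) lies 19 mm behind it; z points along the fingers, y is the line along which they close (so a half turn about z gives the same grasp; the last joint's range is limited). The gripper opens to 88 mm and grips with 3 to 60 N. Pads are 20 mm wide; open, the fingers measure 115 mm over their backs; the gripper's body (75 mm by 178 mm) begins 61 mm behind the grasp point.
Start: joints at [-1.224, 0.359, 1.51, -0, 1.272, -0.115], TCP at [0.267, -0.537, 0.223] pointing down, gripper open.
Joint ranges: [-2.97, 2.97], [-1.01, 2.36], [0.21, 2.38], [-0.96, 4.11], [0.2, 2.71], [-2.98, 2.98]. Speed limits (rad/s): [2.39, 2.39, 3.14, 3.14, 3.14, 3.14].

INTERFACE

Orientations are given as a unit quaternion [x, y, z, w].
In Python, from bench import move_ptp, servo_line, goto_joints, move_gripper, sleep, inverse_kinematics, capture, PlanningError, close_job, spot_in, silhouettes, current_clock, current_joint_pos, current_qvel, current_joint_torque, current_position, current_orientation, current_force, current_torque, current_finger_gap, current_grip_force gives the robot as it stands. Calls block until the motion is done:
- move_ptp(position, orientation): joint-space move of the TCP to a pose.
- servo_line(position, orientation=None, rate=0.15, contact_N=None): straight line of the TCP; orientation=None keeps the orientation; rate is the mean speed in m/s. With contact_N (N) it stops when the force on the tool has changed by that much, and returns True; else False.
- goto_joints(angles): joint-space move.
- move_gripper(opening): finger opening in m; the grip force is fixed at half the most; returns when the fingers have stopped.
- sleep(seconds).
- inverse_kinematics(position, orientation): joint angles nearest the present ones, or None.
- capture(name): name is "scene" or "top"; returns a dict with "image" (480x640x3 uint8, blue, green, red), "range_z" (480x640 float32, m along the optical axis (not along the pixel's ray), 0 where there is no reading), "intrinsics" (3x3 intrinsics, pixels), "R" (3x3) and "t" (3): a world point X has camera coordinates R X + t. Camera axes: x right, y down, z forward; pixel columns grow to the right and rows downward; lengths in m; the calibration is good to about 2 mm. A picture is of the moment at which its call begins.
A pose or a line that the arm cannot do raises PlanningError and nothing moves.
- close_job(): hands the job in; it is judged then, once.
Trained networks look in the newest picture that a camera, given by its name, has taken for a name from the list of things; names that differ only in an ending like _2 or _b are one class to them, and where a whole thing is asked for, a point or a joint stands for the part that bears it (a point fixed in the world has none). Each returns a list of dicts, best first, with "conf" (0 to 1); they miss things now and then, are a little off and sometimes report something else, mostly with a low value. They report only what shows in the picture. A call takes as long as a camera call.
- spot_in(camera, query): "xy" ([column, row] in pixels, amid what is visible of it).
- silhouettes(camera, query): "region" (480x640 bool, what is visible of it) and "xy" ([column, row] in pixels, amid what is visible of it).
Readings, each from a call of its own:
- current_clock(): time.
- current_joint_pos(): joint angles.
- current_qvel(): joint speeds.
- current_joint_torque(): joint torques, N m.
- current_position(): TCP position.
- current_orientation(): TCP orientation.
- current_force(): force on the tool from outside, world axes, zero at the start.
- current_torque(): the same for the moment, N m.
- current_finger_gap(): finger opening in m.
- current_grip_force(): force on a finger pad.
Only numpy, scipy, OpenCV 4.12 (cv2) and the standard library are available. Lean on these libraries where they do the work, as an engineer would, in place of code of your own. Each camera call takes 0.05 s, during which the arm holds its last target. There are 200 camera calls.

## Working session

There is one attempt and no reset: what is moved stays moved. The work goes in short steps, each a Python script; the robot and the scene stay as the last script left them, time stands still between calls to the robot, and variables do not carry over. Pictures are saved under pics/ and viewed, at most 10 in all, crops included, and the job is handed in when it is done.

```bash
mkdir -p pics; ls; cat > h.py <<'E'
import numpy as np, cv2
from bench import *
def world(c,uv,z=None):
    u,v=uv; K=c["intrinsics"];R=c["R"];t=c["t"]
    d=np.linalg.inv(K)@np.array([u,v,1.]); o=-R.T@t; w=R.T@d
    s=c["range_z"][int(round(v)),int(round(u))] if z is None else (z-o[2])/w[2]
    return o+s*w
def cloud(c):
    K=c["intrinsics"];v,u=np.mgrid[:480,:640];Z=c["range_z"]
    P=np.stack([(u-K[0,2])/K[0,0]*Z,(v-K[1,2])/K[1,1]*Z,Z],-1)
    return (P-c["t"])@c["R"]
E
python3 - <<'E'
from h import *
for n in("scene","top"):
    c=capture(n); cv2.imwrite(f"pics/{n}0.png",c["image"]); print(n,-c["R"].T@c["t"]); W=cloud(c)
    for q in("hub_axis","mill_chute","lever_mouth","lever_end","knob_grip","button","catch_dish","cup_near","shaker","pack","foil","pitcher","jar","cup_side"):
        r=spot_in(n,q)
        if r: print(q,[(round(float(a["conf"]),2),np.round(a["xy"]),np.round(world(c,a["xy"]),3)) for a in r[:2]])
    for q in ("lever_mouth","knob_grip"):
        for a in silhouettes(n,q)[:1]:
            p=W[a["region"]&(c["range_z"]>0)]; print("sil",q,a["conf"],len(p),np.round(np.percentile(p,[2,50,98],axis=0),3))
E
```

```text
pics
scene [-0.00314262  1.11325554  0.7590288 ]
hub_axis [(0.51, array([330., 240.]), array([0.498, 0.119, 0.214]))]
mill_chute [(0.68, array([332., 279.]), array([0.501, 0.097, 0.069]))]
lever_mouth [(0.69, array([322., 254.]), array([-0.003,  1.113,  0.759]))]
lever_end [(0.7, array([374., 211.]), array([ 0.594, -0.476,  0.065])), (0.6, array([319., 252.]), array([0.49 , 0.203, 0.216]))]
knob_grip [(0.64, array([320., 250.]), array([0.485, 0.201, 0.223])), (0.62, array([317., 246.]), array([0.494, 0.204, 0.233]))]
catch_dish [(0.57, array([314., 309.]), array([0.522, 0.179, 0.003]))]
cup_near [(0.55, array([345., 266.]), array([ 0.538, -0.079,  0.016]))]
shaker [(0.67, array([374., 211.]), array([ 0.592, -0.478,  0.067]))]
pack [(0.55, array([345., 226.]), array([ 0.674, -0.367,  0.025]))]
foil [(0.97, array([258., 350.]), array([0.513, 0.469, 0.069]))]
pitcher [(0.68, array([231., 399.]), array([0.472, 0.621, 0.071]))]
jar [(0.98, array([210., 351.]), array([0.578, 0.556, 0.107])), (0.58, array([320., 246.]), array([0.486, 0.202, 0.232]))]
cup_side [(0.59, array([286., 378.]), ar
[... 973 characters left out ...]
, 0.15 ]))]
pack [(0.9, array([446., 191.]), array([ 0.737, -0.381,  0.04 ])), (0.74, array([202., 254.]), array([0.538, 0.439, 0.07 ]))]
foil [(0.87, array([202., 253.]), array([0.544, 0.44 , 0.073]))]
pitcher [(0.95, array([153., 267.]), array([0.509, 0.619, 0.005])), (0.57, array([198., 285.]), array([0.44 , 0.456, 0.052]))]
jar [(0.72, array([180., 234.]), array([0.592, 0.491, 0.155])), (0.22, array([357., 241.]), array([ 0.57 , -0.071,  0.053]))]
cup_side [(0.75, array([197., 286.]), array([0.435, 0.458, 0.055]))]
sil lever_mouth 0.59 422 [[0.478 0.119 0.015]
 [0.498 0.164 0.205]
 [0.545 0.203 0.263]]
sil knob_grip 0.53 105 [[0.48  0.176 0.224]
 [0.492 0.189 0.257]
 [0.507 0.206 0.266]]
```

```bash
python3 - <<'E'
from h import *
a=cv2.imread("pics/scene0.png")[180:420,180:480]; b=cv2.imread("pics/top0.png")[190:310,130:510]
cv2.imwrite("pics/s1.png",cv2.resize(a,(750,600),interpolation=3)); cv2.imwrite("pics/t1.png",cv2.resize(b,(798,252),interpolation=3))
c=capture("top"); W=cloud(c).reshape(-1,3); W=W[(W[:,0]>.38)&(W[:,0]<.68)&(W[:,1]>-.02)&(W[:,1]<.30)]
for lo,hi in((.155,.17),(.17,.195),(.195,.204),(.204,.216),(.216,.25),(.25,.28),(.28,1)):
    p=W[(W[:,2]>lo)&(W[:,2]<hi)]
    if len(p): print(lo,len(p),np.round([p.min(0),np.median(p,0),p.max(0)],3).tolist())
p=W[W[:,2]>.25]; print(cv2.minEnclosingCircle(p[:,:2].astype(np.float32)))
p=W[(W[:,2]>.195)&(W[:,2]<.216)]; print(cv2.minAreaRect(p[:,:2].astype(np.float32)))
print(np.round(p[np.argsort(p[:,1])][::4],3).tolist())
E
```

```text
0.155 1137 [[0.476, -0.02, 0.155], [0.643, 0.081, 0.16], [0.68, 0.3, 0.17]]
0.17 75 [[0.477, -0.007, 0.17], [0.503, 0.142, 0.182], [0.641, 0.204, 0.195]]
0.195 208 [[0.476, 0.049, 0.195], [0.509, 0.145, 0.201], [0.533, 0.203, 0.204]]
0.204 236 [[0.477, 0.049, 0.204], [0.515, 0.117, 0.208], [0.541, 0.185, 0.216]]
0.216 56 [[0.48, 0.058, 0.216], [0.518, 0.075, 0.221], [0.542, 0.195, 0.25]]
0.25 82 [[0.48, 0.178, 0.251], [0.493, 0.191, 0.259], [0.507, 0.207, 0.268]]
((0.494108647108078, 0.19233645498752594), 0.015253208577632904)
((0.510424017906189, 0.1269122213125229), (0.03657187893986702, 0.16082099080085754), 13.678976058959961)
[[0.53, 0.049, 0.212], [0.519, 0.049, 0.207], [0.531, 0.052, 0.206], [0.519, 0.052, 0.204], [0.537, 0.055, 0.206], [0.524, 0.055, 0.214], [0.513, 0.055, 0.206], [0.516, 0.058, 0.209], [0.537, 0.061, 0.21], [0.515, 0.061, 0.214], [0.537, 0.064, 0.208], [0.51, 0.064, 0.21], [0.516, 0.067, 0.208], [0.537, 0.07, 0.211], [0.509, 0.07, 0.213], [0.522, 0.073, 0.212], [0.511, 0.074, 0.202], [0.528, 0.076, 0.211], [0.513, 0.076, 0.208], [0.525, 0.079, 0.213], [0.512
[... 1353 characters left out ...]
 [0.487, 0.153, 0.197], [0.504, 0.155, 0.205], [0.489, 0.155, 0.204], [0.508, 0.155, 0.198], [0.516, 0.158, 0.204], [0.514, 0.158, 0.199], [0.486, 0.158, 0.2], [0.501, 0.161, 0.206], [0.504, 0.161, 0.201], [0.49, 0.161, 0.199], [0.504, 0.164, 0.207], [0.514, 0.164, 0.199], [0.486, 0.164, 0.202], [0.51, 0.167, 0.207], [0.508, 0.167, 0.202], [0.483, 0.167, 0.201], [0.513, 0.17, 0.204], [0.498, 0.17, 0.204], [0.489, 0.17, 0.201], [0.489, 0.173, 0.206], [0.517, 0.173, 0.199], [0.496, 0.173, 0.199], [0.5, 0.175, 0.214], [0.51, 0.176, 0.206], [0.484, 0.176, 0.202], [0.514, 0.179, 0.2], [0.51, 0.182, 0.206], [0.515, 0.185, 0.197], [0.478, 0.192, 0.199], [0.476, 0.195, 0.196], [0.485, 0.201, 0.196]]
```

View pics/s1.png

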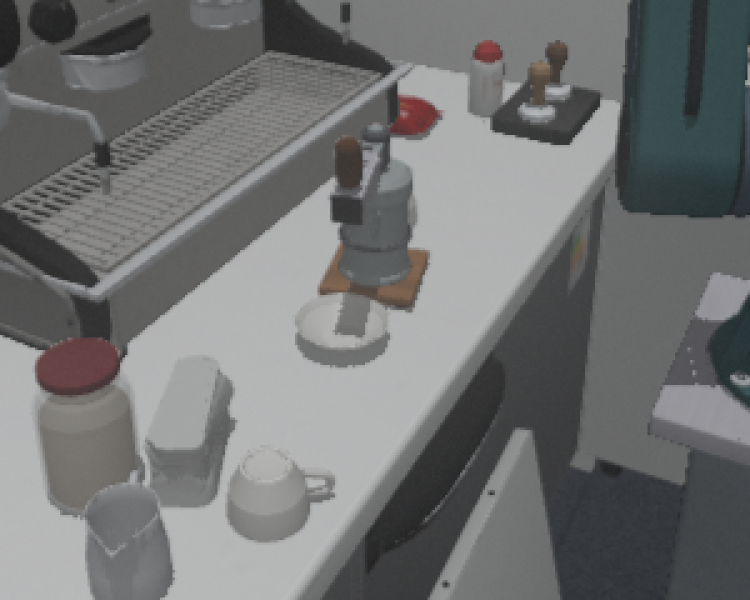

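View pics/t1.png

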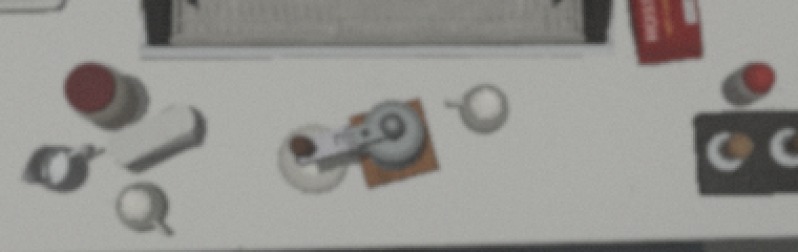

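The top view shows hub, arm and knob in a line at about 104° from x; the hub is around (0.525, 0.068) and the arm end about 143 mm out. This fits the sizes given. Next I check reachability for a near-horizontal push on the end.

```bash
cat >> h.py <<'E'
from scipy.spatial.transform import Rotation as Ro
A=np.array([.525,.067]); PHI=np.radians(103.7)
def u(th): return np.array([np.cos(th),np.sin(th)])
def Q(z,y):
    z=np.array(z,float);z/=np.linalg.norm(z);y=np.array(y,float);y-=z*(y@z);y/=np.linalg.norm(y)
    return Ro.from_matrix(np.column_stack([np.cross(y,z),y,z])).as_quat()
def qpush(e,s,roll=0):
    d=-u(PHI);z=np.r_[d*np.cos(e),-np.sin(e)];h=np.r_[-d[1],d[0],0.]*s
    if roll: h=np.cross(z,h)
    return Q(z,h)
E
python3 - <<'E'
from h import *
W=None
for n in("top","scene"):
    c=capture(n);w=cloud(c)[c["range_z"]>0];W=w if W is None else np.vstack([W,w])
for x in np.arange(.55,.9,.05):
    print(round(x,2),[round(float(m.max()),2) if len(m:=W[(abs(W[:,0]-x)<.025)&(abs(W[:,1]-y)<.05)&(W[:,2]<1.5)][:,2]) else None for y in np.arange(-.2,.41,.1)])
# hub & mill circles from top
t=capture("top");w=cloud(t).reshape(-1,3)
r=np.hypot(w[:,0]-.525,w[:,1]-.067)
for lo,hi,R in((.198,.222,.022),(.145,.175,.055)):
    p=w[(r<R)&(w[:,2]>lo)&(w[:,2]<hi)];print(len(p),cv2.minEnclosingCircle(p[:,:2].astype(np.float32)),p[:,2].mean())
print(current_orientation())
for e in(0,15,30,45,60):
  for roll in(0,1):
    for s in(1,-1):
      q=qpush(np.radians(e),s,roll)
      print(e,roll,s,[None if (j:=inverse_kinematics(np.r_[A+R*u(PHI),z],q)) is None else np.round(j,2).tolist() for R,z in((.19,.187),(.11,.187),(.19,.3))])
for y in(1,-1):
  print([None if (j:=inverse_kinematics(np.r_[A+.09*u(PHI-a),.226],Q([0,0,-1],[0,y,0]))) is None else np.round(j,2).tolist() for a in(0,1.57,3.14,4.7)])
E
```

```text
0.55 [0.01, 0.07, 0.22, 0.23, 0.04, 0.01, 0.08]
0.6 [0.01, 0.07, 0.04, 0.02, 0.01, 0.01, 0.08]
0.65 [0.17, 0.17, 0.17, 0.17, 0.17, 0.17, 0.17]
0.7 [0.45, 0.17, 0.17, 0.16, 0.17, 0.42, 0.44]
0.75 [0.51, 0.5, 0.5, 0.5, 0.46, 0.46, 0.5]
0.8 [0.52, 0.5, 0.5, 0.5, 0.51, 0.51, 0.52]
0.85 [0.54, 0.49, 0.49, 0.49, 0.53, 0.52, 0.54]
123 ((0.5251337885856628, 0.0686817318201065), 0.020533323287963867) 0.21125883070262122
473 ((0.5257619023323059, 0.06456219404935837), 0.046365514397621155) 0.1589652506111805
[ 9.73461035e-01  2.28852813e-01 -1.09912670e-05 -5.55678160e-05]
0 0 1 [None, None, None]
0 0 -1 [None, None, None]
0 1 1 [None, None, None]
0 1 -1 [None, None, None]
15 0 1 [[0.9, 0.88, 1.41, -0.91, 1.85, 0.91], None, [0.9, 0.73, 1.38, -0.96, 1.95, 0.76]]
15 0 -1 [[0.9, 0.88, 1.41, -0.91, 1.85, -2.23], None, [0.9, 0.73, 1.38, -0.96, 1.95, -2.38]]
15 1 1 [[0.9, 0.88, 1.41, -0.91, 1.85, 2.48], None, [0.9, 0.73, 1.38, -0.96, 1.95, 2.33]]
15 1 -1 [[0.9, 0.88, 1.41, -0.91, 1.85, -0.66], None, [0.9, 0.73, 1.38, -0.96, 1.95, -0.81]]
30 0 1 [[0.86, 0.73, 1.46, -0.79, 1.69, 0.84], [0.76, 0.68, 1.
[... 1057 characters left out ...]
 0.49]]
60 0 -1 [[0.68, 0.47, 1.57, -0.48, 1.37, -2.54], [0.55, 0.42, 1.65, -0.52, 1.28, -2.63], [0.68, 0.36, 1.44, -0.47, 1.58, -2.65]]
60 1 1 [[0.68, 0.47, 1.57, -0.48, 1.37, 2.17], [0.55, 0.42, 1.65, -0.52, 1.28, 2.09], [0.68, 0.36, 1.44, -0.47, 1.58, 2.06]]
60 1 -1 [[0.68, 0.47, 1.57, -0.48, 1.37, -0.97], [0.55, 0.42, 1.65, -0.52, 1.28, -1.05], [0.68, 0.36, 1.44, -0.47, 1.58, -1.08]]
[[0.17, 0.25, 1.66, -0.0, 1.23, -1.4], [0.03, 0.38, 1.46, -0.0, 1.3, -1.54], [-0.16, 0.28, 1.62, -0.0, 1.24, -1.73], [-0.06, 0.12, 1.83, -0.0, 1.19, -1.63]]
[[0.17, 0.25, 1.66, -0.0, 1.23, 1.74], [0.03, 0.38, 1.46, -0.0, 1.3, 1.6], [-0.16, 0.28, 1.62, -0.0, 1.24, 1.41], [-0.06, 0.12, 1.83, -0.0, 1.19, 1.52]]
```

```bash
python3 - <<'E'
from h import *
q=qpush(np.radians(30),1); P=lambda R,z:np.r_[A+R*u(PHI),z]
move_gripper(0)
p=current_position(); q0=current_orientation()
servo_line(np.r_[p[:2],.42],rate=.3)
move_ptp(P(.22,.36),q); print(current_clock(),current_position())
servo_line(P(.185,.179),rate=.15)
print(current_position(),current_force())
hit=servo_line(P(.145,.179),rate=.04,contact_N=3); p=current_position();print(hit,p,(p[:2]-A)@u(PHI),current_force())
hit=servo_line(P(.106,.179),rate=.03,contact_N=26)
p=current_position(); print(hit,(p[:2]-A)@u(PHI),p,current_force(),current_clock())
c=capture("top"); cv2.imwrite("pics/t2.png",cv2.resize(c["image"][210:290,250:350],(750,600),interpolation=3))
c=capture("scene"); cv2.imwrite("pics/s2.png",cv2.resize(c["image"][190:310,260:410],(750,600),interpolation=3))
E
```

```text
7.0667 [0.4733999  0.27998949 0.36015677]
[0.48153301 0.24722067 0.17977449] [-0.54988877  0.06998098 -0.14208887]
True [0.49009378 0.21017904 0.17854633] 0.14737259833119382 [-1.10239276  3.09740956  1.48425359]
True 0.1466275327486939 [0.49183001 0.20983541 0.17644523] [-1.81161523  4.73937065  0.47094523] 9.8
```

View pics/s2.png

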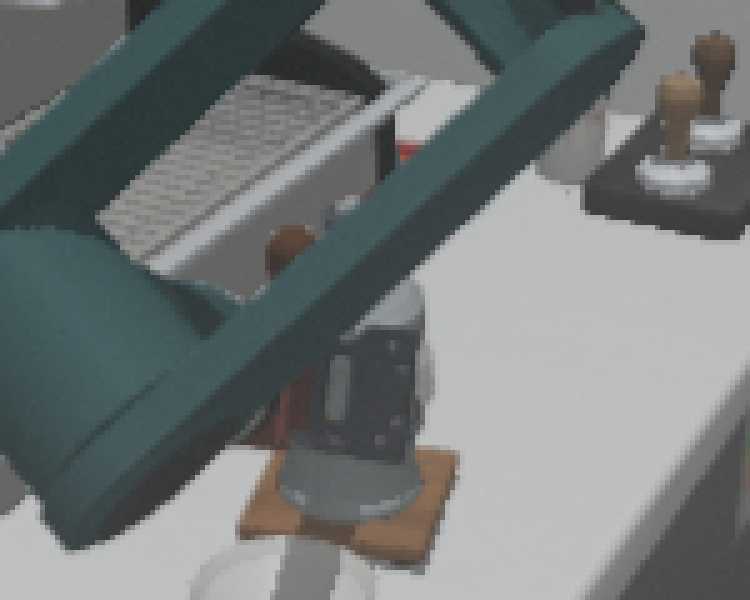

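The scene view is mostly blocked by the gripper; its fingers are in contact at the arm end around (300,390). I check the top view.

View pics/t2.png

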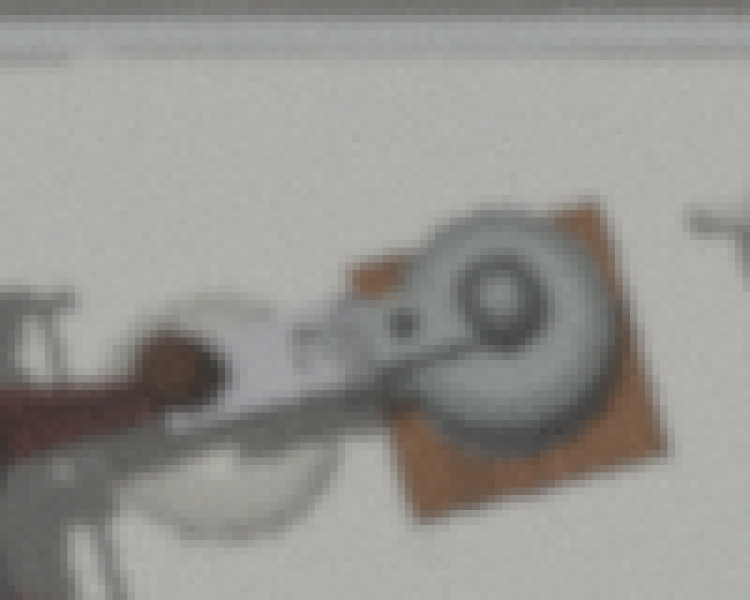

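```bash
python3 - <<'E'
from h import *
print(current_position(),current_force(),current_torque(),current_orientation(),qpush(np.radians(30),1),current_finger_gap())
for i in range(3):
    p=current_position();R=(p[:2]-A)@u(PHI)
    hit=servo_line(np.r_[A+(R-.003)*u(PHI),.179],rate=.015,contact_N=20)
    p=current_position();f=current_force();d=p[:2]-A
    print(hit,np.round([d@u(PHI),d@u(PHI-np.pi/2),p[2]],4),np.round([f[:2]@u(PHI),f[:2]@u(PHI-np.pi/2),f[2]],1))
E
```

```text
[0.49172512 0.20984008 0.17633915] [-0.54455851  4.2163494   1.44289644] [0.67661416 0.05134902 0.04943998] [ 0.53594214  0.683438   -0.30476065  0.39089573] [ 0.53496327  0.68103914 -0.30886119  0.39319813] 0.0005764316556246618
False [0.146  0.0011 0.1782] [12.8  0.3  0.2]
False [0.1458 0.0013 0.178 ] [15.4 -0.6  0.3]
False [0.1457 0.0013 0.178 ] [16.8  0.4  0.9]
```

```bash
cat >> h.py <<'E'
def st(tag):
    p=current_position();f=current_force();d=p[:2]-A
    print(tag,np.round([d@u(PHI),d@u(PHI-np.pi/2),p[2]],4),np.round([f[:2]@u(PHI),f[:2]@u(PHI-np.pi/2),f[2]],1),round(current_clock(),1),flush=True)
    return d@u(PHI), f[:2]@u(PHI)
E
python3 - <<'E'
from h import *
t=.1415
for i in range(14):
    servo_line(np.r_[A+t*u(PHI),.180],rate=.02)
    R,f=st(t)
    if f>32: break
    t-=.0015 if f>10 else .003
E
```

```text
0.1415 [0.1441 0.0013 0.1792] [15.   0.1  0.9] 11.0
0.13999999999999999 [0.1432 0.0015 0.1792] [17.9  0.1  2.1] 11.3
0.13849999999999998 [0.1424 0.0019 0.1791] [20.3  0.5  3.2] 11.5
0.13699999999999998 [0.1418 0.0024 0.179 ] [24.7  0.1  4.1] 11.8
0.13549999999999998 [0.1412 0.0028 0.1789] [29.4 -0.4  3.7] 12.0
0.13399999999999998 [0.1406 0.0034 0.1788] [33.3 -0.6  5.7] 12.3
```

```bash
cat >> h.py <<'E'
def push(t,tend,z,fmax=30,lat=0.):
    n=0
    while n<45:
        n+=1
        servo_line(np.r_[A+t*u(PHI)+lat*u(PHI-np.pi/2),z],rate=.025)
        p=current_position();f=current_force();d=p[:2]-A
        R=d@u(PHI);l=d@u(PHI-np.pi/2);fr=f[:2]@u(PHI);fl=f[:2]@u(PHI-np.pi/2)
        print(np.round([t,R,l,p[2],z],4),np.round([fr,fl,f[2]],1),round(current_clock(),1),flush=True)
        if fr>fmax or R<tend: return
        z+=np.clip(.0003*(f[2]+3),-.001,.0015); lat-=np.clip(.5*l,-.001,.001)
        t-=.0015 if fr>8 else .003
E
python3 - <<'E'
from h import *
servo_line(np.r_[A+.152*u(PHI),.176],rate=.05); st("back")
push(.147,.109,.176)
E
```

```text
back [ 0.1514 -0.0003  0.1758] [ 0.2 -0.1  0.6] 12.8
[ 1.470e-01  1.465e-01 -1.000e-04  1.761e-01  1.760e-01] [ 0.  -0.  -0.3] 13.2
[0.144  0.1438 0.     0.1769 0.1768] [-0.   0.8  0.2] 13.4
[0.141  0.1413 0.0002 0.1778 0.1778] [ 3.5 -0.1  0.1] 13.7
[1.380e-01 1.384e-01 1.000e-04 1.786e-01 1.787e-01] [ 4.5 -0.2  1.2] 14.0
[ 0.135   0.1346 -0.0003  0.18    0.18  ] [ 1.  -0.4 -1.1] 14.3
[ 1.320e-01  1.316e-01 -1.000e-04  1.806e-01  1.805e-01] [ 0.2  0.  -0.1] 14.5
[0.129  0.1295 0.0002 0.181  0.1814] [ 4.9  0.2 -1.6] 14.8
[0.126  0.127  0.0003 0.1813 0.1818] [ 7.1 -0.5 -2. ] 15.1
[1.230e-01 1.237e-01 1.000e-04 1.819e-01 1.821e-01] [ 5.6 -0.5 -1. ] 15.4
[ 0.12    0.1199 -0.0002  0.1829  0.1827] [ 2.3  0.8 -0. ] 15.6
[ 0.117   0.1163 -0.0003  0.184   0.1836] [-0.   0.4 -0.5] 15.9
[ 0.114   0.1137 -0.      0.1845  0.1844] [ 0.  -0.6  0.5] 16.2
[0.111  0.1108 0.     0.1855 0.1854] [-1.1  0.6  0.4] 16.5
[0.108  0.1097 0.0005 0.1857 0.1864] [ 8.8 -1.3 -0.8] 16.7
[0.1065 0.1094 0.0007 0.1859 0.1871] [14.7 -1.7 -0.1] 17.0
[0.105  0.1091 0.0008 0.1862 0.188 ] [21.1 -2.2 -0.9] 17.2
[0.1035 0.1089 0.001  0.1863 0.1886] [26.  -2.1 -2.2] 17.5
```

Supporting the end worked: the arm slid in and met the hard stop. I back off and look.

```bash
python3 - <<'E'
from h import *
servo_line(np.r_[A+.16*u(PHI),.186],rate=.12)
servo_line(np.r_[A+.20*u(PHI),.36],rate=.25)
move_gripper(.07)
c=capture("top"); cv2.imwrite("pics/t3.png",cv2.resize(c["image"][210:290,250:350],(750,600),interpolation=3))
w=cloud(c).reshape(-1,3); w=w[np.hypot(w[:,0]-A[0],w[:,1]-A[1])<.14]
k=w[(w[:,2]>.245)&(w[:,2]<.28)]; print(len(k),cv2.minEnclosingCircle(k[:,:2].astype(np.float32)), A+.09*u(PHI))
a=w[(w[:,2]>.195)&(w[:,2]<.216)]; print(cv2.minAreaRect(a[:,:2].astype(np.float32)),current_clock())
E
```

```text
88 ((0.505959153175354, 0.14919482171535492), 0.015185246244072914) [0.50368457 0.15443942]
((0.5155207514762878, 0.10913822799921036), (0.03689068183302879, 0.12380663305521011), 12.53589153289795) 20.175
```

View pics/t3.png

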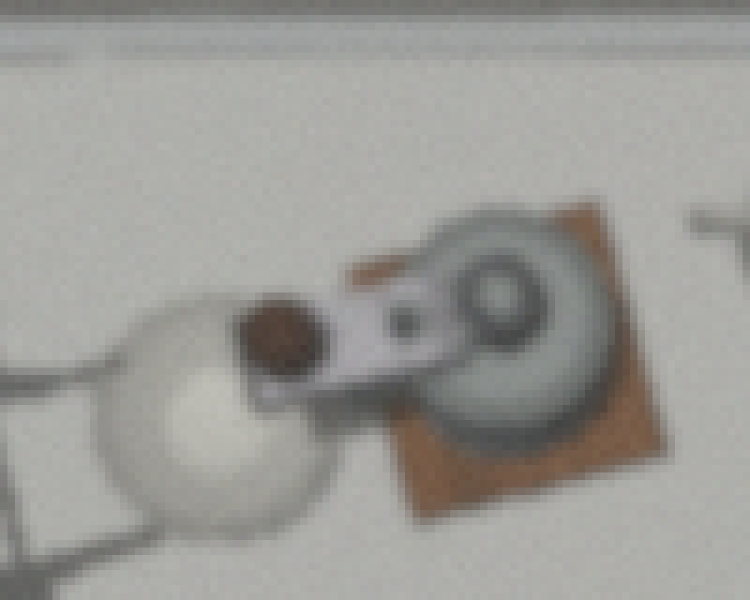

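Arm is home: dark button shows in the hole at (405,320), knob at (285,335), and the lengths agree. Now grasp the knob and turn.

```bash
python3 - <<'E'
from h import *
k=np.array([.5055,.150]); C=np.array([.5255,.065]); Z=.228
q=Q([0,0,-1],[0,-1,0])
move_ptp(np.r_[k,.36],q); servo_line(np.r_[k,Z],rate=.15); st("down")
move_gripper(0.0); print(current_finger_gap(),current_grip_force(),current_position(),current_force(),current_clock())
if not .025<current_finger_gap()<.036: raise SystemExit("no grip")
p=current_position()[:2]; d=p-C; a0=np.arctan2(d[1],d[0]); r=np.linalg.norm(d); print("r",r,np.degrees(a0))
log=[]
N=36
for i in range(1,N+1):
    a=a0-2*np.pi*i/N
    servo_line(np.r_[C+r*u(a),Z],rate=.05)
    p=current_position(); f=current_force(); d=p[:2]-C; aa=np.arctan2(d[1],d[0])
    fr=f[:2]@u(aa); ft=f[:2]@u(aa-np.pi/2); log.append(p[:2])
    if i%3==0: print(i,np.round([p[0],p[1],p[2],np.linalg.norm(d),r],4),np.round(np.degrees((a0-aa)%(2*np.pi)),1),np.round([fr,ft,f[2]],1),round(current_finger_gap(),4),round(current_clock(),1),flush=True)
    if np.linalg.norm(f)>45: print("FORCE",i,f);break
    r+=np.clip(.00015*fr,-.001,.001)
L=np.array(log); s=np.linalg.lstsq(np.c_[2*L,np.ones(len(L))],(L**2).sum(1),rcond=None)[0]; print("fit",s[:2],np.sqrt(s[2]+s[:2]@s[:2]))
E
```

```text
down [0.0855 0.0013 0.2285] [ 0.6  1.3 -0.1] 22.2
0.02979115856072052 30.000192654551938 [0.50552145 0.14994923 0.22807645] [ 0.34118682 -0.10718417  2.04892193] 22.9583
r 0.08726691145761266 103.234447277912
3 [0.5516 0.1481 0.2281 0.0871 0.0871] 30.7 [0.1 1.  2.7] 0.0297 24.3
6 [0.5896 0.124  0.228  0.0871 0.0871] 60.6 [ 0.1 -0.6  3.1] 0.03 25.7
9 [0.6103 0.0851 0.2279 0.0871 0.0871] 89.9 [ 0.8 -3.8  2.9] 0.0298 27.0
12 [0.6091 0.0401 0.2279 0.0873 0.0873] 119.8 [-1.2 -5.   1.7] 0.03 28.4
15 [0.5853 0.0012 0.228  0.0874 0.0869] 150.1 [ 0.5 -3.3 -1.6] 0.0301 29.7
18 [ 0.5447 -0.0205  0.2279  0.0876  0.0874] 180.6 [3.7 0.3 0.6] 0.0296 31.1
21 [ 0.4984 -0.019   0.2277  0.0882  0.0886] 211.1 [-1.3  5.7  2.8] 0.0297 32.5
24 [0.4601 0.0057 0.2279 0.0883 0.0883] 241.1 [0.1 6.6 2.7] 0.0299 33.8
27 [0.4394 0.0458 0.2281 0.0882 0.0886] 270.7 [1.5 6.1 1. ] 0.0299 35.2
30 [0.4411 0.0912 0.2281 0.0883 0.0885] 300.5 [-0.3  3.2  1.4] 0.0301 36.6
33 [0.4655 0.13   0.228  0.0884 0.0884] 330.5 [0.4 0.7 1.8] 0.0301 38.0
36 [0.5058 0.1511 0.228  0.0883 0.0883] 0.3 [-1.2  0.3  2.2] 0.0301 39.3
fit [0.52481095 0.06488975] 0.08776032960620674
```

```bash
python3 - <<'E'
from h import *
p=current_position(); move_gripper(.065); servo_line(np.r_[p[:2],.40],rate=.15)
goto_joints([-.7]+list(current_joint_pos()[1:]))
sleep(.5); c=capture("top"); cv2.imwrite("pics/t4.png",cv2.resize(c["image"][190:310,150:390],(800,400),interpolation=3))
w=cloud(c).reshape(-1,3); w=w[np.hypot(w[:,0]-A[0],w[:,1]-A[1])<.14]
k=w[(w[:,2]>.245)&(w[:,2]<.28)]; print(cv2.minEnclosingCircle(k[:,:2].astype(np.float32)))
a=w[(w[:,2]>.195)&(w[:,2]<.216)]; print(cv2.minAreaRect(a[:,:2].astype(np.float32)),current_clock(),current_force())
E
```

```text
((0.5061606168746948, 0.15114307403564453), 0.015084909275174141)
((0.515533447265625, 0.10932809114456177), (0.03667571395635605, 0.1243777722120285), 12.941423416137695) 43.5167 [-0.19913525 -0.15144971  0.28486263]
```

View pics/t4.png

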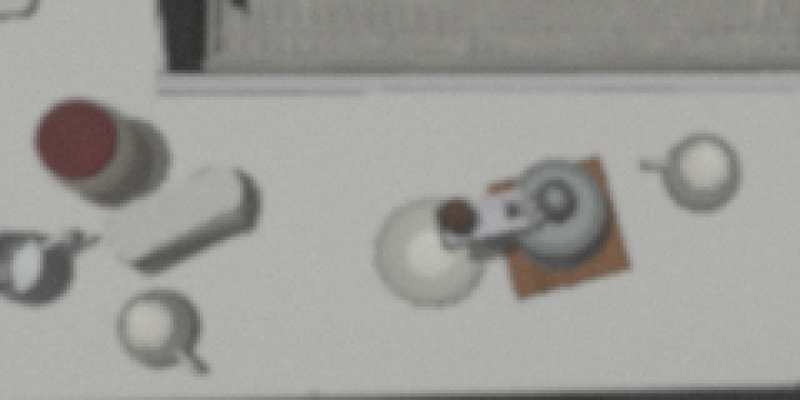

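The crank is back over the chute, with the knob at (457,215) and the button visible at (513,208). The things around the mill have not moved, so I hand in.

```bash
python3 -c "
from bench import *
print(close_job())"
```

```text
the job is handed in; nothing more can be done
None
```

I pushed the arm home with the button showing in its hole, turned the crank one full turn clockwise by the knob, let go with the arm over the chute and nothing around the mill visibly moved, and handed the job in at about 44 s; no verdict came back.

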